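# Test a batch of finned modules under the latching hold-down lever

### The job

Load every finned module on the bench onto the tester: flat on its bed, squarely in front of a port of its own, with its tongue pointing straight at the port and only about 5 mm from it; then press the sprung lever down until it stays down by itself and leave it alone for three seconds. After that lift the lever fully back up, and set the modules out on the bench in one straight line between the white jar and the round tin, each centred on that line, lying lengthwise along it and standing flat. Do not disturb the other things on the bench.

Things in the scene. Friction and masses are not known exactly. Their poses are not given: they have to be found in the camera images.
- tester: fixed tester: aluminium bed plate 200 x 455 x 12 mm, 3 black port blocks on a rail, hinged lever frame. Origin on the bench, z up; +x from bed to ports, y along the row. Bed: x -55 to 145, y -220 to 235, top z 12 mm; ports at y -20, 80, 180 mm. Lever up: its cross bar is clear behind and above the loading places. Down: the bar lies 1.5 mm over the tongues, 13 mm in front of the port faces
- port0 (a point): centre of the front face (looks to -x of the tester) of a port block 34 mm wide and 24 mm high, 7 mm above the bed; axes as the tester
- port1 (a point): centre of the front face (looks to -x of the tester) of a port block 34 mm wide and 24 mm high, 7 mm above the bed; axes as the tester
- port2 (a point): centre of the front face (looks to -x of the tester) of a port block 34 mm wide and 24 mm high, 7 mm above the bed; axes as the tester
- lever (a joint): lever angle: 0 = fully up (where its spring holds it), 1.25 rad = fully down. The spring pushes it up until about 1.06 rad; beyond that a detent pulls it down and holds it. About 6 N at the knob either way
- lever_knob (a point): centre of the black ball knob (28 mm diameter) on the lever's end, 220 mm from the hinge axis; the arm is a bar 12 mm wide and 14 mm high. Up: about 254 mm above the bench; down: 45 mm above the bench, with nothing beneath it
- lever_hinge (a point): point on the lever's hinge axis in the plane of the lever arm, 45 mm above the bench; the axis runs along the tester's y, the arm points to the tester's -x when down
- module_a: loose finned blue metal module A: main block 46 long (x) x 36 wide (y) x 30 high, smooth sides; from its +x end a bare metal tongue 20 long x 22 wide x 14 high sticks out at the bottom (66 mm long over all). 0.14 kg. Origin: centre of the main block's underside; x along the block towards the tongue, z up. None if absent
- tongue_a (a point): middle of the end face of this module's tongue, 43 mm to +x of the module's origin, 7 mm above its underside
- module_b: loose finned blue metal module B: main block 46 long (x) x 36 wide (y) x 30 high, smooth sides; from its +x end a bare metal tongue 20 long x 22 wide x 14 high sticks out at the bottom (66 mm long over all). 0.14 kg. Origin: centre of the main block's underside; x along the block towards the tongue, z up. None if absent
- tongue_b (a point): middle of the end face of this module's tongue, 43 mm to +x of the module's origin, 7 mm above its underside
- module_c: loose finned blue metal module C: main block 46 long (x) x 36 wide (y) x 30 high, smooth sides; from its +x end a bare metal tongue 20 long x 22 wide x 14 high sticks out at the bottom (66 mm long over all). 0.14 kg. Origin: centre of the main block's underside; x along the block towards the tongue, z up. None if absent
- tongue_c (a point): middle of the end face of this module's tongue, 43 mm to +x of the module's origin, 7 mm above its underside
- jar: fixed heavy white screw-top jar, 70 mm diameter, 85 mm high; origin: centre of its underside; its -x axis points at the tin
- tin: fixed heavy round metal tin, 73 mm diameter, 50 mm high; origin: centre of its underside
- launch_box: bystander: green plastic box 90 x 65 x 26 mm, origin under its centre
- probe: bystander: black hand-held scope lying along its x, 150 mm long, 32 mm thick, origin under it
- tape: bystander: tape roll lying flat, 72 mm diameter, 20 mm high, origin under its centre
- driver: bystander: screwdriver lying along its x, 160 mm long, origin under it
- cup: bystander: small grey cup, 60 mm diameter, 55 mm high, origin under its centre
- meter: bystander: grey meter 80 x 130 x 35 mm, origin under its centre

How it is judged:
On the way, in this order (a step that is already met when the one before it is completed fails the run):
1. every module is loaded in front of a port and let go, with the lever up (((x of tongue_a in the frame of port0 between -0.012 and 0.001 m and y of tongue_a in the frame of port0 between -0.007 and 0.007 m) or (x of tongue_a in the frame of port1 between -0.012 and 0.001 m and y of tongue_a in the frame of port1 between -0.007 and 0.007 m) or (x of tongue_a in the frame of port2 between -0.012 and 0.001 m and y of tongue_a in the frame of port2 between -0.007 and 0.007 m)) and angle between the x axis of each of module_a, module_b, module_c and the x axis of tester, either way round below 0.15 rad and angle between each of module_a, module_b, module_c's own z axis and vertical below 0.1 rad and height (world z) of each of module_a, module_b, module_c below 0.016 m and contact force between each of module_a, module_b, module_c and the fingers below 0.1 N and ((x of tongue_b in the frame of port0 between -0.012 and 0.001 m and y of tongue_b in the frame of port0 between -0.007 and 0.007 m) or (x of tongue_b in the frame of port1 between -0.012 and 0.001 m and y of tongue_b in the frame of port1 between -0.007 and 0.007 m) or (x of tongue_b in the frame of port2 between -0.012 and 0.001 m and y of tongue_b in the frame of port2 between -0.007 and 0.007 m)) and ((x of tongue_c in the frame of port0 between -0.012 and 0.001 m and y of tongue_c in the frame of port0 between -0.007 and 0.007 m) or (x of tongue_c in the frame of port1 between -0.012 and 0.001 m and y of tongue_c in the frame of port1 between -0.007 and 0.007 m) or (x of tongue_c in the frame of port2 between -0.012 and 0.001 m and y of tongue_c in the frame of port2 between -0.007 and 0.007 m)) and value of joint lever below 0.1 rad), for 0.3 s.
2. the lever is latched down, untouched, over the loaded modules for 2 s (((x of tongue_a in the frame of port0 between -0.012 and 0.001 m and y of tongue_a in the frame of port0 between -0.007 and 0.007 m) or (x of tongue_a in the frame of port1 between -0.012 and 0.001 m and y of tongue_a in the frame of port1 between -0.007 and 0.007 m) or (x of tongue_a in the frame of port2 between -0.012 and 0.001 m and y of tongue_a in the frame of port2 between -0.007 and 0.007 m)) and angle between the x axis of each of module_a, module_b, module_c and the x axis of tester, either way round below 0.15 rad and angle between each of module_a, module_b, module_c's own z axis and vertical below 0.1 rad and height (world z) of each of module_a, module_b, module_c below 0.016 m and contact force between each of module_a, module_b, module_c, lever and the fingers below 0.1 N and ((x of tongue_b in the frame of port0 between -0.012 and 0.001 m and y of tongue_b in the frame of port0 between -0.007 and 0.007 m) or (x of tongue_b in the frame of port1 between -0.012 and 0.001 m and y of tongue_b in the frame of port1 between -0.007 and 0.007 m) or (x of tongue_b in the frame of port2 between -0.012 and 0.001 m and y of tongue_b in the frame of port2 between -0.007 and 0.007 m)) and ((x of tongue_c in the frame of port0 between -0.012 and 0.001 m and y of tongue_c in the frame of port0 between -0.007 and 0.007 m) or (x of tongue_c in the frame of port1 between -0.012 and 0.001 m and y of tongue_c in the frame of port1 between -0.007 and 0.007 m) or (x of tongue_c in the frame of port2 between -0.012 and 0.001 m and y of tongue_c in the frame of port2 between -0.007 and 0.007 m)) and value of joint lever above 1.17 rad and contact force between lever and the arm below 0.1 N), for 2 s.
3. the lever is fully up again (value of joint lever below 0.1 rad), for 0.2 s.
At the end, for the whole second after the job is handed in: Every module stands flat on the bench at rest between jar and tin, its origin within 15 mm of the line through their centres, its length within 0.2 rad of that line; the lever is up (below 0.1 rad) (y of module_a in the frame of jar between -0.015 and 0.015 m and x of module_a in the frame of jar between -0.3 and -0.055 m and horizontal distance between each of module_a, module_b, module_c and tin above 0.055 m and angle between the x axis of each of module_a, module_b, module_c and the x axis of jar, either way round below 0.2 rad and angle between each of module_a, module_b, module_c's own z axis and vertical below 0.1 rad and height (world z) of each of module_a, module_b, module_c below 0.006 m and linear speed of each of module_a, module_b, module_c below 0.02 m/s and y of module_b in the frame of jar between -0.015 and 0.015 m and x of module_b in the frame of jar between -0.3 and -0.055 m and y of module_c in the frame of jar between -0.015 and 0.015 m and x of module_c in the frame of jar between -0.3 and -0.055 m and value of joint lever below 0.1 rad); the robot touches nothing.
It fails at once if a bystander is shifted by more than 5 cm (distance of any of launch_box, probe, tape, driver, cup, meter from where it was at the start of the episode above 0.05 m).
Of module_a, module_b, module_c only 2 to 3 are there at a start; the rules pass over those that are not, and their reading is None.
At some moment in a run one of module_a, module_b, module_c may be knocked a few centimetres aside while the robot is not near it.
It also fails if it takes over 210 s, if anything falls off the work surface, if the arm or the gripper's body presses on something with over 40 N, if the wrist force passes 120 N, or if a joint passes its speed limit or range.

### The arm

A 6-joint arm with a two-finger parallel gripper is mounted at the origin on the work surface. World frame = base frame: x ahead of the robot, y to its left, z up, the work surface at z = 0. Lengths are in m, angles in rad, forces in N, time in s.
With the tool pointing down it reaches from about 0.325 to 0.775 m from the base axis. Payload 5.5 kg.
Tool frame: the origin (TCP) lies between the finger pads; the fingertips stand 8 mm ahead of it and the grasp point (between the pads) lies 11 mm behind it (tcp_to_tips is the distance from the TCP to the fingertips, in m); z points along the fingers, y is the line along which they close (so a half turn about z gives the same grasp; the last joint's range is limited). The gripper opens to 88 mm and grips with 3 to 60 N. Pads are 20 mm wide; open, the fingers measure 115 mm over their backs; the gripper's body (75 mm by 178 mm) begins 61 mm behind the grasp point.
Start: joints at [-1.243, 0.091, 1.231, -0, 1.82, -0.057], TCP at [0.225, -0.556, 0.231] pointing down, gripper open.
Joint ranges: [-2.87, 2.87], [-0.86, 2.18], [0.17, 2.46], [-1.51, 4.65], [0.06, 2.69], [-2.65, 2.65]. Speed limits (rad/s): [2.57, 2.57, 3.01, 3.14, 3.14, 3.14].

### API

Orientations are given as a unit quaternion [w, x, y, z].
In Python, from bench import * gives the robot as it stands. Calls block until the motion is done:
- move_to(position, orientation): joint-space move of the TCP to a pose.
- move_l(position, speed=0.15, orientation=None): straight line of the TCP; orientation=None keeps the orientation; speed is the mean speed in m/s.
- movej(angles): joint-space move.
- gripper_open() and close(): open the fingers fully, or close them until they stop; the grip force is fixed at half the most.
- hold(seconds).
- inverse_kinematics(position, orientation): joint angles nearest the present ones, or None.
- state(): the state.
- get_image(name): name is "scene" or "top" or "wrist"; returns a dict with "frame" (420x560x3 uint8, blue, green, red), "depth" (420x560 float32, m along the optical axis (not along the pixel's ray), 0 where there is no reading), "camera_matrix" (3x3 intrinsics, pixels), "view" (4x4, takes a point from world to camera coordinates). Camera axes: x right, y up, looking along -z (the intrinsics and any distortion apply to the point x, -y, -z); pixel columns grow to the right and rows downward; lengths in m; the calibration is good to about 2 mm. A picture is of the moment at which its call begins.
A pose or a line that the arm cannot do raises IKError and nothing moves.
- job_done(): hands the job in; it is judged then, once.
The state is a dict: "time": time; "joint_pos": joint angles; "dq": joint speeds; "joint_torque": joint torques, N m; "ee_pos": TCP position; "ee_rot": TCP orientation; "ft_force": force on the tool from outside, world axes, zero at the start; "moment": the same for the moment, N m; "finger_gap": finger opening in m; "finger_force": force on a finger pad.
Only numpy, scipy, OpenCV 4.12 (cv2) and the standard library are available. Lean on these libraries where they do the work, as an engineer would, in place of code of your own. Each camera call takes 0.05 s, during which the arm holds its last target. There are 200 camera calls.

## Working session

There is one attempt and no reset: what is moved stays moved. The work goes in short steps, each a Python script; the robot and the scene stay as the last script left them, time stands still between calls to the robot, and variables do not carry over. Pictures are saved under pics/ and viewed, at most 14 in all, crops included, and the job is handed in when it is done.

```bash
mkdir -p pics; ls; cat > h.py <<'E'
from bench import *
import numpy as np, cv2
def snap(n,fn=None):
    r=get_image(n)
    if fn: cv2.imwrite('pics/'+fn,r['frame'])
    return r
def cloud(r):
    d=r['depth'];K=np.array(r['camera_matrix']);V=np.array(r['view'])
    v,u=np.mgrid[:d.shape[0],:d.shape[1]]
    p=np.stack([(u-K[0,2])/K[0,0]*d,-(v-K[1,2])/K[1,1]*d,-d,np.ones_like(d)],-1)
    w=p@np.linalg.inv(V).T
    w=w[...,:3]; w[d==0]=np.nan
    return w
E
python3 - <<'E'
from h import *
for n in ('top','scene'):
    r=snap(n,n+'0.png'); np.savez(n+'0.npz',f=r['frame'],d=r['depth'],K=r['camera_matrix'],V=r['view'])
    print(n,r['camera_matrix'],r['view'],r.keys())
s=state();print(s)
E
```

```text
pics
top [[407.80857081   0.         282.30868029]
 [  0.         407.80857081 211.38968469]
 [  0.           0.           1.        ]] [[ 0.00850756 -0.9998778  -0.01311543 -0.06067827]
 [ 0.99149523  0.00673143  0.12996885 -0.55557435]
 [-0.12986468 -0.01410961  0.99143133 -1.41221817]
 [ 0.          0.          0.          1.        ]] dict_keys(['frame', 'depth', 'camera_matrix', 'view'])
scene [[393.11106236   0.         282.02980142]
 [  0.         393.11106236 208.47521876]
 [  0.           0.           1.        ]] [[-0.22011568  0.97546834 -0.0032559   0.19874811]
 [-0.77412368 -0.17264917  0.60903596  0.29297932]
 [ 0.59353317  0.13657883  0.79313593 -1.46892567]
 [ 0.          0.          0.          1.        ]] dict_keys(['frame', 'depth', 'camera_matrix', 'view'])
{'time': 0.1, 'joint_pos': array([-1.24271438e+00,  9.17875875e-02,  1.23174541e+00, -1.19567161e-05,
        1.81980403e+00, -5.67069879e-02]), 'dq': array([-0.00053668, -0.00384348, -0.00251312, -0.00109106,  0.00040646,
        0.00036358]), 'joint_torque': array([ 3.38375663e-03, -4.47856736e+01, -4.07569098e+01,  7.01573188e-02,
        2.84337468e-02, -1.21764456e-04]), 'ee_pos': array([ 0.22512855, -0.55589426,  0.22962886]), 'ee_rot': array([-8.63386072e-04,  9.81549111e-01,  1.91208216e-01, -1.23723987e-04]), 'ft_force': array([0.39645947, 0.58319293, 0.21756673]), 'moment': array([-0.01022793, -0.01890041, -0.09400635]), 'finger_force': 0.0, 'finger_gap': 0.08763454846309524}
```

View pics/top0.png

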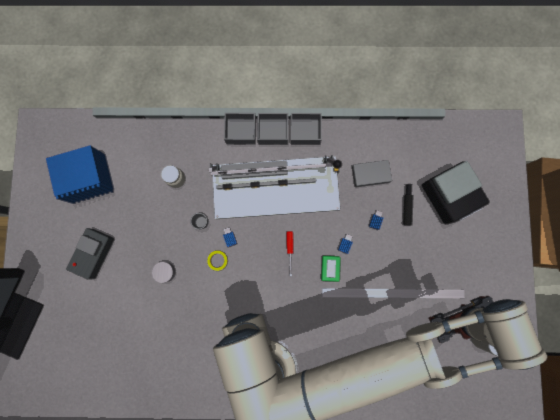

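View pics/scene0.png

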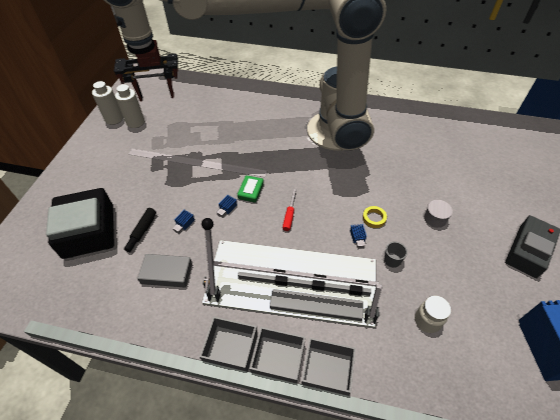

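```bash
python3 - <<'E'
from h import *
for n in ('top','scene'):
    z=np.load(n+'0.npz'); r=dict(frame=z['f'],depth=z['d'],camera_matrix=z['K'],view=z['V'])
    w=cloud(r); hsv=cv2.cvtColor(r['frame'],cv2.COLOR_BGR2HSV)
    m=cv2.inRange(hsv,(95,90,40),(130,255,255))
    c,l,st,ce=cv2.connectedComponentsWithStats(m)
    for i in range(1,c):
        if st[i,4]>60:
            p=w[l==i]; p=p[np.isfinite(p[:,0])]
            print(n,ce[i].round(),st[i,4],np.median(p,0).round(4),p.min(0).round(3),p.max(0).round(3))
    print('bench z',np.nanpercentile(w[...,2],[5,25,50,75]))
E
```

```text
top [ 79. 174.] 2792 [0.6695 0.6401 0.1187] [ 0.584  0.562 -0.001] [0.798 0.816 0.13 ]
top [376. 222.] 141 [ 0.5226 -0.3887  0.0244] [ 0.5   -0.412  0.002] [ 0.55  -0.366  0.038]
top [229. 239.] 133 [0.4569 0.1313 0.0244] [0.432 0.106 0.002] [0.483 0.152 0.037]
top [345. 246.] 139 [ 0.4361 -0.2786  0.0238] [ 0.411 -0.303  0.001] [ 0.463 -0.256  0.035]
bench z [-0.75488477 -0.73866202 -0.00118847  0.00364814]
scene [525. 107.] 70 [-1.0458  1.0525 -0.5183] [-1.125  1.046 -0.554] [-0.958  1.059 -0.483]
scene [228. 204.] 201 [ 0.4419 -0.2769  0.0274] [ 0.412 -0.304  0.004] [ 0.465 -0.257  0.034]
scene [184. 219.] 222 [ 0.5269 -0.387   0.0269] [ 0.477 -0.421 -0.002] [ 0.549 -0.367  0.035]
scene [358. 232.] 197 [0.4605 0.1298 0.0256] [ 0.409  0.106 -0.001] [0.484 0.152 0.034]
scene [553. 315.] 402 [0.6548 0.5843 0.1195] [0.558 0.565 0.001] [0.716 0.632 0.125]
bench z [-0.74982225 -0.00136498  0.00133967  0.02951387]
```

The top view shows three modules, at about (376,220), (345,243) and (230,237). The tester bed spans (212..340,160..217), with its knob at (337,163). The jar is at (172,175), the tin at (163,271), and the cup at (200,221) is close to the line between them. The scene view shows the lever up and the ports facing the robot.

Next I'll survey with the wrist camera.

```bash
cat >> h.py <<'E'
def q(a): return [0,np.cos(a/2),np.sin(a/2),0]
def load(f):
    z=np.load(f); return dict(frame=z['f'],depth=z['d'],camera_matrix=z['K'],view=z['V'])
def save(r,f): np.savez(f,f=r['frame'],d=r['depth'],K=r['camera_matrix'],V=r['view'])
E
python3 - <<'E'
from h import *
ims=[]
for i,(x,y,z) in enumerate([(.46,-.33,.33),(.50,-.12,.36),(.52,.08,.36),(.48,.3,.33)]):
    try: move_to([x,y,z],q(0)); hold(.2)
    except IKError as e: print(i,e); continue
    r=snap('wrist'); save(r,f'w{i}.npz'); ims.append(r['frame'])
    C=-np.array(r['view'])[:3,:3].T@np.array(r['view'])[:3,3]; print(i,C,state()['ee_pos'],state()['time'])
while len(ims)<4: ims.append(ims[0]*0)
m=np.vstack([np.hstack(ims[:2]),np.hstack(ims[2:])]); cv2.imwrite('pics/surv.png',cv2.resize(m,(800,600),interpolation=cv2.INTER_AREA))
E
```

```text
0 [ 0.53567079 -0.33164912  0.48199257] [ 0.45949745 -0.33070635  0.3295991 ] 1.6333
1 [ 0.5761925  -0.12220678  0.51188936] [ 0.49989411 -0.12119206  0.3594604 ] 2.75
2 [0.59629234 0.07769201 0.51266977] [0.52013851 0.07864763 0.36005009] 3.8167
3 [0.55673103 0.29775586 0.48321046] [0.48063162 0.29877324 0.33045648] 4.9667
```

View pics/surv.png

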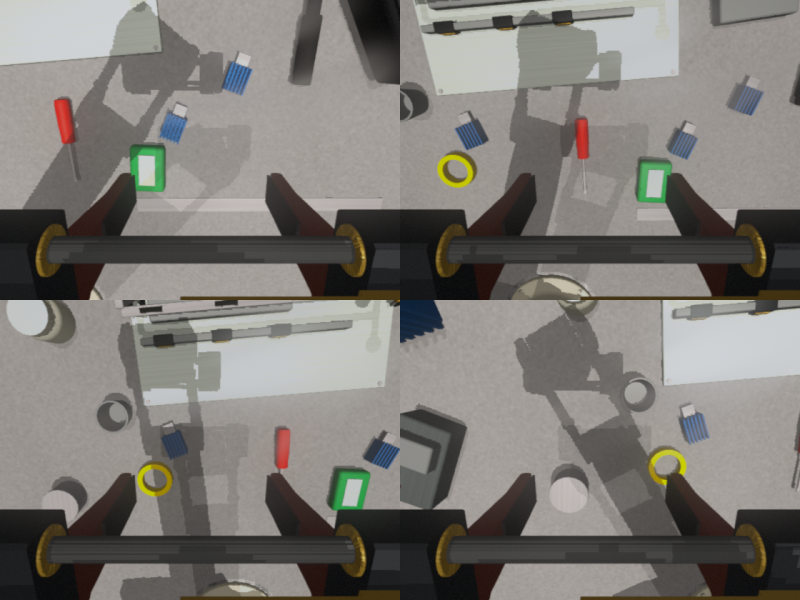

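The survey shows all three modules with their tongues pointing away from the robot. It also shows the bed, the port rail, the cup, the tin and part of the jar. Now I'll fit the poses.

```bash
cat >> h.py <<'E'
def modules(r,zoff=0.0):
    "blue modules in a picture: list of (x,y,yaw,ztop)"
    w=cloud(r); w[...,2]-=zoff; hsv=cv2.cvtColor(r['frame'],cv2.COLOR_BGR2HSV)
    m=cv2.morphologyEx(cv2.inRange(hsv,(95,90,30),(130,255,255)),cv2.MORPH_CLOSE,np.ones((5,5)))
    c,l,st,ce=cv2.connectedComponentsWithStats(m); out=[]
    for i in range(1,c):
        p=w[(l==i)&np.isfinite(w[...,2])]
        if st[i,4]<100 or len(p)<50: continue
        t=p[(p[:,2]>.022)&(p[:,2]<.06)]
        if len(t)<50 or np.ptp(t[:,0])>.09: continue
        c0=np.median(t,0)
        (cx,cy),(a,b),ang=cv2.minAreaRect(t[:,:2].astype(np.float32)*1000)
        th=np.deg2rad(ang if a>b else ang+90)
        near=w[(np.hypot(w[...,0]-c0[0],w[...,1]-c0[1])<.06)&(w[...,2]>.007)&(w[...,2]<.02)]
        d=near[:,:2]-[cx/1000,cy/1000]
        u=np.array([np.cos(th),np.sin(th)]); s=d@u; k=abs(d@[-u[1],u[0]])<.012
        k&=(abs(s)>.026)&(abs(s)<.046)
        if np.sum(s[k])<0: th+=np.pi
        th=(th+np.pi)%(2*np.pi)-np.pi
        out.append([cx/1000,cy/1000,th,np.median(t[:,2]),max(a,b),min(a,b),k.sum()])
    return np.array(out)
def circle(w,z0,z1,c,rad=.06):
    k=(np.hypot(w[...,0]-c[0],w[...,1]-c[1])<rad)&(w[...,2]>z0)&(w[...,2]<z1)
    return cv2.minEnclosingCircle(w[k][:,:2].astype(np.float32)),np.median(w[k][:,2])
E
python3 - <<'E'
from h import *
np.set_printoptions(precision=4,suppress=True)
for f in ['top0','w0','w1','w2','w3']:
    r=load(f+'.npz'); print(f); print(modules(r))
P=[]
for f in ['top0','scene0','w1','w2','w3','w0']:
    r=load(f+'.npz'); w=cloud(r); fr=r['frame'].astype(int)
    b=(fr.min(-1)>0)&(w[...,2]>.006)&(w[...,2]<.018)&(w[...,0]>.5)&(w[...,0]<.9)&(abs(w[...,1])<.35)
    b=cv2.morphologyEx(b.astype(np.uint8),cv2.MORPH_OPEN,np.ones((5,5)))
    c,l,st,ce=cv2.connectedComponentsWithStats(b); i=1+np.argmax(st[1:,4]); k=l==i
    p=w[k]; (cx,cy),ab,ang=cv2.minAreaRect((p[:,:2]*1000).astype(np.float32)); print(f,'bed',cx,cy,ab,ang,np.median(p[:,2]),len(p))
for f in ['top0','scene0','w2','w3']:
    w=cloud(load(f+'.npz'))
    for nm,c,z in (('jar',None,(.07,.1)),('tin',None,(.042,.06))):
        px={'jar':(172,175),'tin':(163,271)}[nm]
        if f=='top0': 
            c=w[px[1],px[0]]; globals()['c'+nm]=c
        try: print(f,nm,circle(w,*z,globals()['c'+nm]))
        except Exception as e: print(f,nm,'-')
w=cloud(load('top0.npz')); print('knob',w[158:170:2,330:344:3].reshape(-1,3)); 
E
```

```text
top0
[[ 0.5224 -0.3896 -0.3629  0.0285 45.3252 35.466  31.    ]
 [ 0.4569  0.1298  0.3421  0.0291 44.5789 35.4746 30.    ]
 [ 0.4366 -0.2788 -0.3773  0.0282 44.1383 34.7629 32.    ]]
w0
[[  0.5199  -0.3927  -0.3371   0.0284  44.5455  36.1777 264.    ]
 [  0.4342  -0.2821  -0.3795   0.0285  45.311   35.7357 257.    ]]
w1
[[  0.5091  -0.4039   2.3288   0.0278  39.8192  20.4491   0.    ]
 [  0.4541   0.128    0.3649   0.0273  44.5663  36.4099 218.    ]
 [  0.4342  -0.2819  -0.3739   0.028   44.8512  36.0698 217.    ]]
w2
[[  0.4559   0.1286   0.3516   0.0282  43.1738  34.5696 181.    ]
 [  0.4341  -0.2816  -0.3817   0.028   45.1114  38.3573 218.    ]]
w3
[[  0.6237   0.5852  -0.7696   0.0402  75.6474  30.9701 124.    ]
 [  0.4558   0.1311   0.2805   0.0281  43.2692  35.1589 217.    ]]
top0 bed 596.9945068359375 43.98944091796875 (107.14839172363281, 296.2008361816406) 4.040528774261475 0.01184143093445178 1290
scene0 bed 583.4404907226562 -35.00616455078125 (74.42562866210938, 453.1537780761719) 4.439300537109375 0.012511932600368869 3399
w1 bed 625.4727783203125 -32.707672119140625 (16
[... 1436 characters left out ...]
 0.7608 -0.2746  0.0017]
 [ 0.7168 -0.2159  0.1399]
 [ 0.7052 -0.221   0.1841]
 [ 0.6844 -0.2211  0.2639]
 [ 0.6856 -0.2307  0.2596]
 [ 0.7525 -0.2742  0.0042]
 [ 0.7133 -0.2172  0.1267]
 [ 0.6932 -0.2186  0.2051]
 [ 0.6783 -0.2211  0.2634]
 [ 0.6771 -0.2296  0.2684]
 [ 0.746  -0.2746  0.0003]
 [ 0.7053 -0.2167  0.1309]
 [ 0.673  -0.2124  0.2597]
 [ 0.6717 -0.2209  0.2649]
 [ 0.6716 -0.2299  0.2655]
 [ 0.7399 -0.2754 -0.0057]
 [ 0.6998 -0.2173  0.1255]
 [ 0.7269 -0.2397  0.0156]
 [ 0.6668 -0.2215  0.2596]
 [ 0.6665 -0.2304  0.2611]
 [ 0.7318 -0.275  -0.0033]
 [ 0.7211 -0.2294  0.0086]
 [ 0.7209 -0.2402  0.0098]
 [ 0.6616 -0.2219  0.2557]
 [ 0.6619 -0.2311  0.2546]
 [ 0.7232 -0.2743  0.001 ]]
```

```bash
cat >> h.py <<'E'
TYAW=.0759; TO=np.array([.6011,-.0418])
R2=lambda a: np.array([[np.cos(a),-np.sin(a)],[np.sin(a),np.cos(a)]])
def t2w(x,y): return R2(TYAW)@[x,y]+TO
def w2t(w):
    o=w.copy(); o[...,:2]=(w[...,:2]-TO)@R2(TYAW); return o
E
python3 - <<'E'
from h import *
np.set_printoptions(precision=4,suppress=True)
ims=[]
for i,(x,y,z) in enumerate([(-.03,-.1,.33),(0,.1,.31),(-.04,.08,.22)]):
    X=t2w(x,y); move_to([*X,z],q(TYAW)); hold(.2)
    r=snap('wrist'); save(r,f'p{i}.npz'); ims.append(r['frame'])
    t=w2t(cloud(r))
    for n,py in enumerate((-.02,.08,.18)):
        k=abs(t[...,1]-py)<.008
        s=t[k]; 
        b=np.round(s[:,0]/.004).astype(float)
        print(i,n,[(int(v*4),int(1000*np.nanmedian(s[b==v,2])),int((b==v).sum())) for v in np.unique(b[np.isfinite(b)]) if 0.04<v*.004<.2])
    # port tops, measured y centres: points z 37..50
    for n,py in enumerate((-.02,.08,.18)):
        k=(abs(t[...,1]-py)<.035)&(t[...,2]>.036)&(t[...,2]<.048)&(t[...,0]<.11)&(t[...,0]>.03)
        s=t[k]
        if len(s)>20: print('port',n,np.percentile(s,[2,50,98],axis=0).round(4).tolist(),len(s))
    k=(t[...,2]>.24)&(t[...,1]<-.12); s=t[k]
    if len(s)>20: print('knob',cv2.minEnclosingCircle(s[:,:2].astype(np.float32)),s[:,2].max())
m=np.vstack([np.hstack(ims[:2]),np.hstack([ims[2],ims[2]*0])]); cv2.imwrite('pics/ports.png',cv2.resize(m,(800,600),interpolation=cv2.INTER_AREA))
print(state()['time'])
E
```

```text
0 0 [(44, 10, 51), (48, 24, 40), (52, 34, 54), (56, 34, 40), (60, 34, 53), (64, 34, 56), (68, 10, 26), (72, 10, 51), (76, 10, 40), (80, 68, 110), (84, 128, 137), (88, 129, 137), (92, 129, 37), (104, 30, 28), (108, 30, 53), (112, 30, 49), (116, 30, 56), (120, 30, 53), (124, 30, 56), (128, 30, 55), (132, 30, 57), (136, 29, 42), (140, 10, 13), (144, 10, 41), (148, -1, 28), (152, -1, 56), (156, -1, 27)]
0 1 [(44, 10, 52), (48, 24, 39), (52, 34, 56), (56, 34, 54), (60, 34, 41), (64, 34, 55), (68, 10, 26), (72, 10, 52), (76, 10, 40), (80, 125, 109), (84, 128, 147), (88, 129, 128), (92, 129, 26), (104, 30, 28), (108, 30, 58), (112, 30, 54), (116, 30, 49), (120, 30, 53), (124, 30, 56), (128, 30, 60), (132, 30, 57), (136, 29, 42), (140, 10, 14), (144, 10, 41), (148, -1, 27), (152, -1, 53), (156, -1, 27)]
0 2 [(44, 10, 37), (48, 32, 53), (52, 34, 41), (56, 34, 57), (60, 34, 43), (64, 33, 54), (68, 10, 39), (72, 10, 37), (76, 10, 54), (80, 10, 40), (84, 10, 54), (88, 23, 42), (104, 30, 27), (108, 30, 57), (112, 30, 58), (116, 30, 57), (120, 30, 55), (124, 30, 51), (128, 30, 58), (132, 30, 54), 
[... 1941 characters left out ...]
 87), (76, 10, 77), (80, 126, 199), (84, 128, 302), (88, 129, 342), (92, 31, 180), (96, 30, 46), (112, 31, 6), (116, 30, 69)]
2 1 [(44, 10, 68), (48, 32, 107), (52, 34, 92), (56, 34, 79), (60, 34, 95), (64, 34, 95), (68, 10, 34), (72, 10, 84), (76, 10, 84), (80, 126, 196), (84, 128, 290), (88, 128, 340), (92, 31, 150), (96, 30, 49), (112, 31, 30), (116, 30, 65)]
2 2 [(44, 10, 66), (48, 31, 104), (52, 34, 92), (56, 34, 77), (60, 34, 89), (64, 34, 91), (68, 10, 37), (72, 10, 81), (76, 10, 85), (80, 125, 232), (84, 128, 289), (88, 128, 341), (92, 30, 146), (96, 30, 40), (112, 30, 29), (116, 30, 64)]
port 0 [[0.0504, -0.0348, 0.036], [0.0568, -0.0225, 0.0362], [0.0647, -0.0058, 0.037]] 40
8.6917
```

View pics/ports.png

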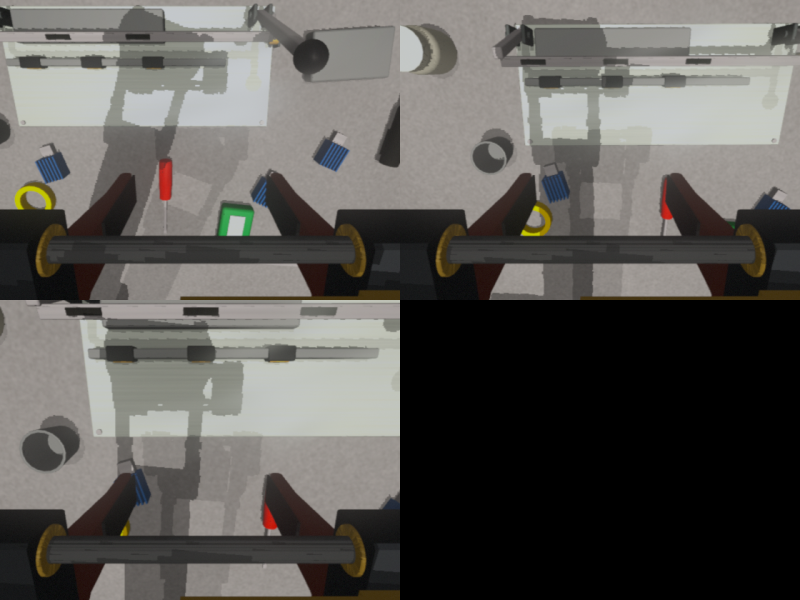

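The port image shows three dark ports on the rail, the lever bar up behind it at z≈130 mm, and the knob outside the bed's right end. Now I'll load the modules, starting with the one farthest out.

```bash
cat >> h.py <<'E'
ZT=.33
def goto(x,y,a,z=ZT):
    move_to([x,y,z],q(a))
def pick(x,y,a,zs=.013,zt=ZT):
    gripper_open(); goto(x,y,a,.12 if zs<.02 else .2) if False else goto(x,y,a,zt)
    move_l([x,y,zs+.06],.35); move_l([x,y,zs],.1); close()
    g=state(); print('gap',g['finger_gap'],g['finger_force']); move_l([x,y,zt],.3)
def place(x,y,a,z,zt=ZT):
    goto(x,y,a,zt); move_l([x,y,z+.05],.3); move_l([x,y,z],.06); hold(.2)
    s=state(); print('place',s['ee_pos'],s['ft_force']); gripper_open(); hold(.1); move_l([x,y,z+.05],.12); move_l([x,y,zt],.35)
E
python3 - <<'E'
from h import *
for f in('p1','p2'):
    t=w2t(cloud(load(f+'.npz')))
    for py in (-.02,.08,.18,.03,.13):
        k=(abs(t[...,1]-py)<.012)&(t[...,2]>.03)&(t[...,2]<.045)&(t[...,0]<.08)
        print(f,py,np.percentile(t[k][:,0],[1,5,99]).round(4),np.median(t[k][:,2]))
    z=load(f+'.npz')['frame'].max(-1); k=(t[...,2]>.031)&(t[...,2]<.04)&(t[...,0]<.075)&(t[...,0]>.04)
    b=np.round(t[k][:,1]/.004); v=z[k]; print([(int(u*4),int(v[b==u].mean())) for u in np.unique(b)])
    k=(t[...,2]>.1)&(t[...,2]<.15)&(t[...,0]<.12); print('bar',np.percentile(t[k],[1,99],axis=0))
pick(.5199,-.3927,-.35)
print(state()['time'])
E
```

```text
p1 -0.02 [0.0493 0.0494 0.0659] 0.03456281441037096
p1 0.08 [0.0484 0.0485 0.0661] 0.03445599545305908
p1 0.18 [-0.0468  0.0487  0.0652] 0.034472804378329724
p1 0.03 [0.0515 0.0516 0.0627] 0.032468841302470186
p1 0.13 [0.0518 0.0518 0.0629] 0.03249236355581725
[(-140, 164), (-136, 161), (-132, 160), (-128, 160), (-124, 160), (-120, 161), (-116, 161), (-112, 160), (-108, 160), (-104, 160), (-100, 161), (-96, 161), (-92, 160), (-88, 159), (-84, 160), (-80, 160), (-76, 161), (-72, 159), (-68, 159), (-64, 158), (-60, 157), (-56, 156), (-52, 155), (-48, 155), (-44, 154), (-40, 149), (-36, 115), (-32, 111), (-28, 109), (-24, 108), (-20, 106), (-16, 106), (-12, 104), (-8, 103), (-4, 116), (0, 148), (4, 147), (8, 148), (12, 147), (16, 147), (20, 146), (24, 146), (28, 146), (32, 146), (36, 145), (40, 146), (44, 143), (48, 113), (52, 104), (56, 103), (60, 99), (64, 73), (68, 71), (72, 69), (76, 69), (80, 68), (84, 67), (88, 68), (92, 79), (96, 87), (100, 101), (104, 97), (108, 97), (112, 97), (116, 96), (120, 97), (124, 97), (128, 96), (132, 97), (136, 97), (140, 96), (144, 97), (148, 97), (15
[... 1048 characters left out ...]
(16, 140), (20, 142), (24, 142), (28, 142), (32, 140), (36, 140), (40, 138), (44, 138), (48, 136), (52, 136), (56, 134), (60, 121), (64, 74), (68, 67), (72, 64), (76, 61), (80, 57), (84, 55), (88, 53), (92, 50), (96, 64), (100, 86), (104, 85), (108, 86), (112, 85), (116, 86), (120, 84), (124, 86), (128, 85), (132, 86), (136, 85), (140, 85), (144, 85), (148, 86), (152, 86), (156, 87), (160, 84), (164, 45), (168, 47), (172, 47), (176, 49), (180, 49), (184, 50), (188, 50), (192, 51), (196, 70), (200, 91), (204, 110), (208, 135), (212, 135), (216, 138), (220, 164)]
bar [[ 0.07963205 -0.08753226  0.12467746]
 [ 0.09246081  0.21812035  0.13297722]]
gap 0.03609213610298398 29.959293007850647
14.225
```

```bash
cat >> h.py <<'E'
def check(i,fn=None):
    "view the loading places; modules in tester frame"
    goto(*t2w(-.05,.08),TYAW,.27); hold(.2); r=snap('wrist',fn); save(r,f'c{i}.npz')
    m=modules(r)
    for k in m:
        t=w2t(k[:3].copy()[None])[0]; print('mod world',k[:4].round(4),'tester',t[:2].round(4),'dyaw',round(k[2]-TYAW,3),'ext',k[4:].round(1))
    return r,m
E
python3 - <<'E'
from h import *
place(*t2w(.0007,-.02),TYAW,.0255)
check(0)
print(state()['time'])
E
```

```text
place [ 0.60344387 -0.0617219   0.02565577] [-0.49663561  0.09264229 -1.94184597]
mod world [ 0.6136 -0.0612  1.6452  0.039 ] tester [ 0.011  -0.0203] dyaw 1.569 ext [ 35.7  23.4 815. ]
mod world [0.4547 0.1276 0.3772 0.0278] tester [-0.1331  0.18  ] dyaw 0.301 ext [ 45.7  35.1 288. ]
mod world [ 0.4347 -0.2814 -0.367   0.0278] tester [-0.1841 -0.2263] dyaw -0.443 ext [ 44.8  37.8 271. ]
21.0
```

```bash
python3 - <<'E'
from h import *
pick(.4342,-.2819,-.378)
place(*t2w(.0015,.08),TYAW,.0255)
pick(.4552,.1285,.355)
place(*t2w(.0015,.18),TYAW,.0255)
check(1,'c1.png')
print(state()['time'])
E
```

```text
gap 0.03573437651582188 29.99906212091446
place [0.59665612 0.03802906 0.02560157] [-0.10537987  0.83042781 -1.55741589]
gap 0.0355898000969735 29.999575316905975
place [0.5890331  0.13780664 0.02553878] [-1.26917715e+00 -1.04823282e-03 -1.80753704e-03]
mod world [ 0.5891  0.1364 -3.0568  0.038 ] tester [0.0016 0.1786] dyaw -3.133 ext [ 44.  35. 480.]
mod world [ 0.6022  0.0373 -1.4924  0.0306] tester [0.0071 0.0788] dyaw -1.568 ext [ 33.7  31.7 807. ]
mod world [ 0.6151 -0.0609  1.6555  0.0389] tester [ 0.0125 -0.0201] dyaw 1.58 ext [ 35.7  21.3 789. ]
42.9
```

View pics/c1.png

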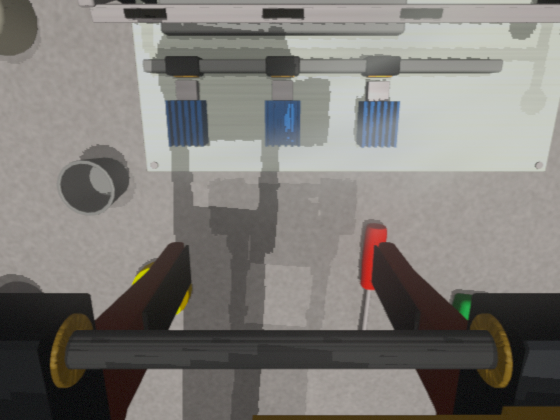

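All three modules sit in front of their ports, at columns 183, 282 and 380, with small tongue gaps. Next I'll locate the knob precisely.

```bash
python3 - <<'E'
from h import *
from scipy.optimize import least_squares
C=np.array([.673,-.222,.254])
for f in ('p0','top0','scene0'):
    w=cloud(load(f+'.npz')); k=(np.linalg.norm(w-C,axis=-1)<.022)&(w[...,2]>.245); p=w[k]
    s=least_squares(lambda c:np.linalg.norm(p-c,axis=1)-.014,C,loss='soft_l1',f_scale=.001)
    print(f,len(p),s.x,w2t(s.x[None]),np.abs(s.fun).mean())
    t=w2t(w); k=(t[...,1]<-.15)&(t[...,1]>-.215)&(t[...,0]>.06)&(t[...,0]<.15)&(t[...,2]>.06)&(t[...,2]<.22); p=t[k]
    if len(p): print(' arm',len(p),np.median(p[:,1]),np.polyfit(p[:,2],p[:,0],1))
E
```

```text
p0 1956 [ 0.67167097 -0.22756479  0.25231767] [[ 0.05628178 -0.19058117  0.25231767]] 0.0004027058756015354
 arm 2016 -0.18455097747568555 [-0.27144367  0.12926169]
top0 65 [ 0.67515546 -0.2258757   0.25361815] [[ 0.05988432 -0.18916115  0.25361815]] 0.0012698014629116475
 arm 76 -0.18252862713730333 [-0.38370769  0.1465744 ]
scene0 119 [ 0.6731082  -0.22605222  0.25419951] [[ 0.05782957 -0.18918193  0.25419951]] 0.0008166957144287755
 arm 427 -0.1853683608975742 [-0.3004186   0.14047141]
```

```bash
cat >> h.py <<'E'
KY=-.190; HX=.127
def knob(th):
    e=1.25-th; return np.array([*t2w(HX-.22*np.cos(e),KY),.045+.22*np.sin(e)-.011])
def swing(t0,t1,n=12):
    for th in np.linspace(t0,t1,n+1)[1:]:
        move_l(knob(th),.12); s=state(); print(round(th,2),s['ft_force'].round(1),round(s['finger_gap'],4))
E
python3 - <<'E'
from h import *
k=knob(0); gripper_open(); goto(k[0],k[1],TYAW,.33); move_l(k,.12); close(); print(state()['finger_gap'])
swing(0,1.235)
gripper_open(); hold(.2); s=state(); print(s['ft_force'])
p=knob(1.235); move_l([p[0],p[1],.14],.1); r=snap('wrist','down.png'); save(r,'down.npz')
t=w2t(cloud(r)); 
k=(t[...,2]>.02)&(t[...,2]<.07)&(abs(t[...,1]-KY)<.02)&(t[...,0]<-.06)&(t[...,0]>-.12); print(k.sum(), np.percentile(t[k],[5,50,98],axis=0) if k.any() else '')
print(state()['time'])
E
```

```text
0.026599921425651697
0.1 [5.6 0.4 0.4] 0.0262
0.21 [4.6 0.9 2.5] 0.0264
0.31 [2.8 0.1 5.4] 0.0263
0.41 [0.9 1.  6.2] 0.0263
0.51 [0.2 0.1 7.6] 0.0264
0.62 [-2.6  0.8  8.1] 0.0267
0.72 [-2.9  1.   7.9] 0.0264
0.82 [-4.2  0.   7.2] 0.0262
0.93 [-3.3 -0.8  5.7] 0.0271
1.03 [-1.2 -2.6  2.2] 0.0268
1.13 [ 1.5 -4.4 -3.1] 0.0266
1.24 [ 2.5 -4.7 -5.7] 0.0267
[ 0.45040548  0.61832256 -0.00220437]
1715 [[-0.10204411 -0.20089739  0.04774307]
 [-0.08714039 -0.19060759  0.05145517]
 [-0.06114632 -0.17890287  0.05763731]]
52.675
```

View pics/down.png

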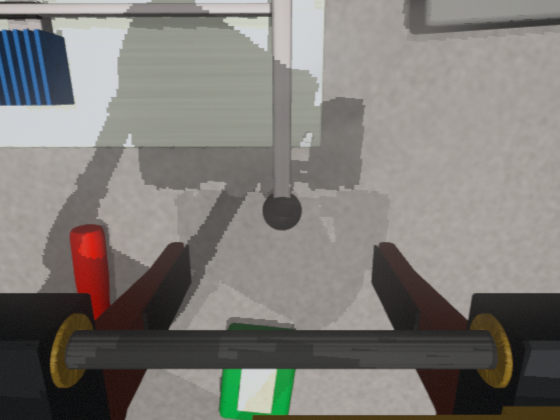

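The lever is latched, with the knob at (282,210) and its centre at z≈44 mm. I'll wait, check the modules, then lift it.

```bash
python3 - <<'E'
from h import *
hold(3.3); p=state()['ee_pos']; move_l([p[0],p[1],.27],.2)
check(2,'c2.png'); print(state()['time'])
E
```

```text
mod world [ 0.5886  0.1363 -3.0621  0.0382] tester [0.001  0.1786] dyaw -3.138 ext [ 44.1  34.9 459. ]
mod world [ 0.6017  0.0375 -1.4967  0.0306] tester [0.0066 0.079 ] dyaw -1.573 ext [ 33.7  32.4 830. ]
mod world [ 0.6139 -0.0614  1.667   0.0389] tester [ 0.0113 -0.0205] dyaw 1.591 ext [ 35.3  23.5 825. ]
58.0833
```

View pics/c2.png

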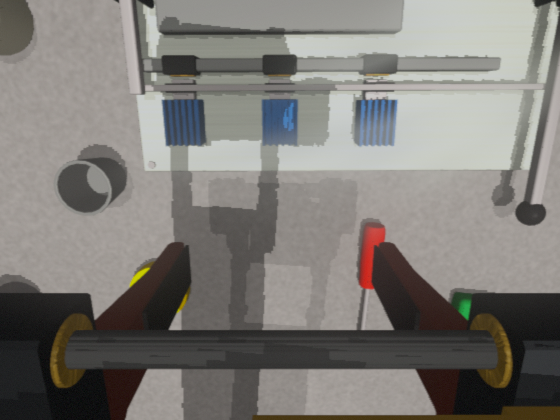

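Nothing has moved. Next I'll lift the lever and unload.

```bash
cat >> h.py <<'E'
JAR=np.array([.6785,.336]); TIN=np.array([.3383,.3578])
LU=(TIN-JAR)/np.linalg.norm(TIN-JAR); LA=np.arctan2(-LU[1],-LU[0])
E
python3 - <<'E'
from h import *
p=knob(1.24); goto(p[0],p[1],TYAW,.27); move_l([p[0],p[1],.12],.25); move_l(p,.1); close(); print(state()['finger_gap'])
swing(1.24,.02,10)
gripper_open(); hold(.5); p=knob(0); move_l([p[0],p[1],.33],.15)
check(3,'c3.png')
print(state()['time'],LA)
E
```

```text
0.026391215427962453
1.12 [ 0.5 -2.9 -3.9] 0.0264
1.0 [-3.3 -3.   1.7] 0.0267
0.87 [-2.8 -2.3  5.8] 0.0266
0.75 [-1.2 -2.2  6.1] 0.0268
0.63 [ 0.6 -0.9  5.3] 0.0266
0.51 [-0.5 -3.9  5. ] 0.0267
0.39 [ 1.4 -3.   5. ] 0.0265
0.26 [ 1.2 -3.5  5.6] 0.0265
0.14 [ 1.6 -1.7  5.5] 0.0266
0.02 [ 2.6 -2.3  5.6] 0.0266
mod world [ 0.589   0.1364 -3.0655  0.0381] tester [0.0014 0.1786] dyaw -3.141 ext [ 44.1  35.  482. ]
mod world [ 0.6022  0.0376 -1.4963  0.0307] tester [0.0071 0.079 ] dyaw -1.572 ext [ 34.4  32.6 857. ]
mod world [ 0.6148 -0.0611  1.7162  0.039 ] tester [ 0.0122 -0.0203] dyaw 1.64 ext [ 35.6  22.6 814. ]
69.2833 -0.06399245920017803
```

View pics/c3.png

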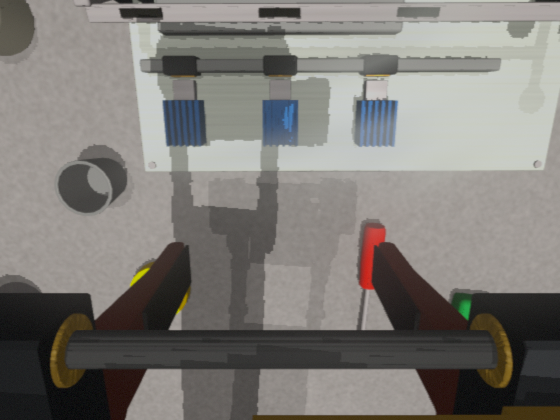

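The lever bar is back up behind the ports and the modules haven't moved, at columns 183, 280 and 377. I'll unload the left one first and look again before each further pick.

```bash
python3 - <<'E'
from h import *
for n,(py,s,o) in enumerate([(.18,.096,.0015),(.08,.180,.0015),(-.02,.264,.0007)]):
    if n:
        r,m=check(3+n); t=w2t(m[:,:3].copy())
        if not any(abs(k[1]-py)<.004 and -.003<k[0]<.016 for k in t): print('moved?!',n); break
    pick(*t2w(o,py),TYAW,.0255)
    if state()['finger_gap']<.03: print('no grasp'); break
    place(*(JAR+s*LU),LA,.014)
goto(.44,.30,LA,.36); hold(.2); r=snap('wrist','fin.png'); save(r,'fin.npz')
for k in modules(r):
    d=k[:2]-JAR; print(k.round(4),'along',round(d@LU,4),'off',round(d@[-LU[1],LU[0]],4),'dyaw',round(k[2]-LA,3))
w=cloud(r); print([circle(w,*z,c) for z,c in (((.07,.1),JAR),((.042,.06),TIN))])
print(state()['time'])
E
```

```text
gap 0.03561888770577814 29.999931156635284
place [0.58277334 0.34217861 0.01405846] [-0.34524335  0.80918152 -0.84160425]
mod world [ 0.5814  0.3267 -0.1091  0.0265] tester [0.0083 0.3689] dyaw -0.185 ext [ 45.6  10.5 158. ]
mod world [ 0.6021  0.0376 -1.4924  0.0308] tester [0.007  0.0791] dyaw -1.568 ext [ 34.6  32.6 847. ]
mod world [ 0.6139 -0.0612  1.6499  0.0391] tester [ 0.0113 -0.0203] dyaw 1.574 ext [ 36.2  22.4 812. ]
gap 0.03564986534445228 29.99984174966812
place [0.49896235 0.34756218 0.01409483] [-0.08251315  0.14786942 -2.19587364]
mod world [ 0.5813  0.3268 -0.088   0.0266] tester [0.0082 0.369 ] dyaw -0.164 ext [ 45.8  10.5 234. ]
mod world [ 0.6142 -0.061   1.6491  0.039 ] tester [ 0.0116 -0.0202] dyaw 1.573 ext [ 35.9  21.6 813. ]
mod world [ 0.4977  0.3355 -0.0518  0.0268] tester [-0.0745  0.3841] dyaw -0.128 ext [ 46.1  17.1 222. ]
gap 0.03582347228613493 29.978430569171906
place [0.41512529 0.35293479 0.01407783] [ 0.47295387  0.05027621 -1.92227255]
[ 6.19300e-01  5.90700e-01 -1.11020e+00  3.92000e-02  6.82584e+01
  1.57730e+01  1.81000e+02] along 0.0753 off -0.2503 dyaw -1.046
[ 5.82100e-01  3.41200e-01 -6.20000e-02  2.83000e-02  4.57304e+01
  3.57759e+01  3.45000e+02] along 0.0965 off 0.001 dyaw 0.002
[ 4.98400e-01  3.46500e-01 -6.28000e-02  2.82000e-02  4.49834e+01
  3.54725e+01  3.13000e+02] along 0.1804 off 0.0011 dyaw 0.001
[ 4.15100e-01  3.51600e-01 -4.61000e-02  2.84000e-02  4.50010e+01
  3.50385e+01  2.51000e+02] along 0.2638 off 0.0012 dyaw 0.018
[(((0.0, 0.0), 0.0), np.float64(nan)), (((0.3367060422897339, 0.3573159873485565), 0.03649390488862991), np.float64(0.04842851684736854))]
103.8
  return _methods._mean(a, axis=axis, dtype=dtype,
  ret = ret.dtype.type(ret / rcount)
```

View pics/fin.png

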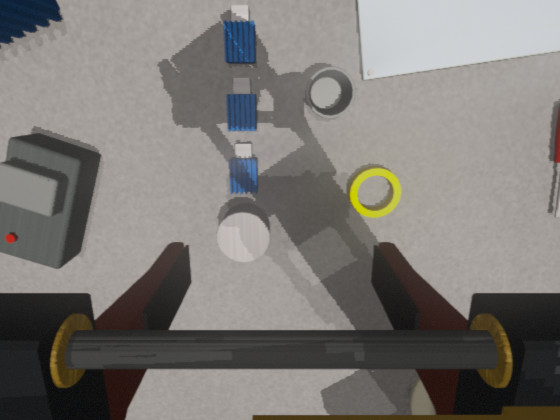

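The three modules stand in line above the tin, at about (240,42), (242,112) and (244,175). They are within about 1 mm of the line. Handing in.

```bash
python3 -c "
from bench import *
print(job_done())"
```

```text
the job is handed in; nothing more can be done
None
```

I loaded all three modules, latched the lever untouched for over 3 s, lifted it back up, and set the modules in line between jar and tin, measured about 1 mm off it; the job is handed in at about 104 s of robot time, and no verdict was returned.

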